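# Feed a specimen carrier down the chute to the stop

## Task

Take the steel specimen carrier with the square stub out of the white tray, lay it flat in the open upper end of the sloped chute, lined up with the channel, and let go of it there. Then slide it down the channel, without lifting it, until it rests squarely against the stop plate with the brass feeler pin fully pressed in, pushing gently so that the sprung stop is never rammed. Back off so that it stays there, and leave everything else undisturbed.

Things in the scene. Friction and masses are not known exactly. Their poses are not given: they have to be found in the camera images.
- track: Aluminium chute floor, fixed, sloping 10 degrees. Origin: middle of the floor's upper face; x down the slope, y across, z square to the floor. Floor x -165 to 165 mm, 76 mm wide. Guide walls 10 mm high, 5 mm thick: channel 40 mm wide below x = -60 mm; from -113 to -60 mm they flare (54 mm apart at the top). A carrier does not slide by itself, stays where left; pushing takes 1 to 4 N.
- load (a point): Middle of the loading place at the open upper end of the chute, on the floor (track x = -85 mm, y = 0); axes as the track's. A carrier is laid with its underside's centre here.
- stop_zone (a point): Point on the channel's centre line on the floor (track x = 105 mm): the middle of the zone where the stop may be. Stop: upright steel plate 36 mm wide, 3 to 29 mm above the floor, on a dark clamp block with a black knob (top 48 mm up). Its clamp is reset each time and not measured: its upper face is up to 20 mm before or behind this point; find it by feel or sight.
- flag (a joint): Brass feeler pin, 8 mm thick, 12 mm above the floor, standing 6 mm out of the stop plate's upper face; under 0.6 N presses it in. 0 = out, 0.006 m = flush (carrier against the plate). The plate itself is sprung: it yields down the slope from 2 N on, 2 N more per mm, and hits solid at 8 mm.
- carrier: Carrier to feed: steel block 54 x 36 x 22 mm (x, y, z) with a grey stone stub of square section on top, 20 x 20 x 24 mm (46 mm in all), faces parallel. About 0.25 kg. Origin: centre of its underside, z up. In one of two places in the tray. Pick it by the stub; in the chute its length runs along the channel, either way round. Push it low on the rear face, 10 to 22 mm above the floor.
- round_carrier: Another carrier of the same size but with a round stub 20 mm in diameter, in the other place of the tray. Leave it alone.
- tray: White plastic tray, fixed, 200 x 100 mm, walls 10 mm high and 4 mm thick, inner floor 5 mm above the table. Origin: centre of its underside; x along its length. The carriers lie 90 mm apart along x, lengthwise.
- dish: Glass dish, 86 mm wide, 18 mm high. Origin at its underside. Leave it alone.
- reagent: Amber bottle, 52 mm wide, 110 mm high. Leave it alone.
- jar: Clear jar, 60 mm wide, 70 mm high. Leave it alone.
- forceps: Steel forceps 120 mm long, 7 mm high, lying flat on the table between the tray and the chute. Leave them alone.
- slide_box: Grey slide box 50 x 76 x 34 mm. Leave it alone.
- eyepiece: Black spare eyepiece, 38 mm wide, 48 mm high, standing. Leave it alone.
There are look-alikes about, which are no part of the job. What is shaped like the carrier but orange or purple is not meant.

How it is judged:
By the outcome, as a careful person would: the job done as asked, in the order asked, and still so for the second after the job is handed in, with the robot touching nothing.
It also fails if it takes over 72 s, if anything falls off the work surface, if the arm or the gripper's body presses on something with over 40 N, if the wrist force passes 120 N, or if a joint passes its speed limit or range.

## Robot

A 7-joint arm with a two-finger parallel gripper is mounted at the origin on the work surface. World frame = base frame: x ahead of the robot, y to its left, z up, the work surface at z = 0. Lengths are in m, angles in rad, forces in N, time in s.
With the tool pointing down it reaches from about 0.4 to 0.85 m from the base axis. Payload 4.5 kg.
Tool frame: the origin (TCP) lies at the very end of the fingers, on their centre line; the grasp point (between the pads) lies 19 mm behind it (r.grip_depth is the distance from the TCP to the grasp point, in m); z points along the fingers, x is the direction in which the jaws open and shut, and the axes are right-handed (so a half turn about z gives the same grasp; the last joint's range is limited). The gripper opens to 88 mm and grips with 3 to 60 N. Pads are 18 mm wide; open, the fingers measure 123 mm over their backs; the gripper's body (75 mm by 187 mm) begins 45 mm behind the grasp point.
Start: joints at [-1.143, 0.689, -0.195, 1.565, 0.157, 0.902, -0.215], TCP at [0.24, 0.577, 0.239] pointing down, gripper open.
Joint ranges: [-3.01, 3.01], [-0.46, 2.08], [-1.47, 1.51], [0.13, 2.56], [-1, 4.14], [0.04, 2.09], [-2.66, 2.66]. Speed limits (rad/s): [2.57, 2.57, 3.14, 3.14, 3.14, 3.14, 3.14].

## Interface

Orientations are given as a unit quaternion [x, y, z, w].
In Python, from plant import r gives the robot as it stands. The module is installed in compiled form; this text tells all that it offers.
- The arm moves only by the shell command python3 -m jog 'ROWS' [FORCE]. ROWS is JSON, a list of rows, each a list of 5 numbers: the shift along the tool's x, y, z in units of 1 m (1.0 is 1 m), then the turn about the tool's z in units of 360 degrees (1.0 is 360 degrees), then the closure, from 0 (fully open) to 1 (shut). In form: [[dx, dy, dz, yaw, fingers], ...]. A call has 1 to 20 rows; each row shifts and turns the commanded pose from where the row before left it, along the tool's axes as they then stand; what a row does not reach is not made up. A row lasts 1/10 s, in which the tool goes at most 50 mm and 8.59 degrees, less where a joint would pass 70% of its speed; a pose out of reach is approached as far as the arm can. A call with a number of a shift or a turn outside -1 to 1 is refused whole. A call with a gripper value outside its range is refused whole. The fingers move at their own pace and stop on an object; FORCE is the grip in N (left out, the last holds). Time passes only in rows, so rows that do not move let the fingers close. It gives the time, the measured TCP pose, the force and the opening at its end, in the units of the state.
- r.get_state(): the state, without advancing time (a new reading comes with each control period).
- r.snapshot(name): name is "scene" or "side" or "wrist"; returns the picture (400x640x3 uint8, red, green, blue); there is no depth.
- r.get_calibration(name): a dict with "mtx" (3x3 intrinsics, pixels), "dist" ([k1, k2, p1, p2, k3] as OpenCV has them; the pictures are not rectified), "R" (3x3) and "t" (3): a world point X has camera coordinates R X + t. Camera axes: x right, y down, z forward; pixel columns grow to the right and rows downward; lengths in m; the calibration is good to about 2 mm. A picture is of the moment at which its call begins: read the wrist's pose just before it. get_calibration takes no time and is no camera call; for the wrist camera it gives the pose at the moment of the call.
- r.finish_job(): hands the job in, once; it reports no verdict.
Trained networks look in the newest picture that a camera, given by its name, has taken for a name from the list of things; names that differ only in an ending like _2 or _b are one class to them, and where a whole thing is asked for, a point or a joint stands for the part that bears it (a point fixed in the world has none). Each returns a list of dicts, best first, with "score" (0 to 1); they miss things now and then, are a little off and sometimes report something else, mostly with a low value. They report only what shows in the picture. A call takes as long as a camera call. They do not tell look-alikes from the thing itself.
- r.cut_out(thing, camera): "pixels" (400x640 bool, what is visible of it) and "rect" ([left, top, right, bottom] in pixels, round what is visible of it).
The state is a dict: "clock": time; "q": joint angles; "qd": joint speeds; "joint_torque": joint torques, N m; "tool_pos": TCP position; "eef_rot": TCP orientation; "contact_force": force on the tool from outside, world axes, zero at the start; "moment": the same for the moment, N m; "opening": opening from 0.0 (shut) to 1.0 (fully open).
Only numpy, scipy, OpenCV 4.12 (cv2) and the standard library are available. Lean on these libraries where they do the work, as an engineer would, in place of code of your own. Each camera call takes 0.05 s, during which the arm holds its last target.

## Working session

There is one attempt and no reset: what is moved stays moved. The work goes in short steps, Python scripts to look and compute and a shell command to move; the robot and the scene stay as the last step left them, time stands still between calls to the robot, and variables do not carry over. Pictures are saved under pics/ and viewed, and the job is handed in when it is done.

```bash
mkdir -p pics
python3 - <<'E'
from plant import r
import cv2
s=r.get_state(); print({k:(v if not hasattr(v,'round') else v) for k,v in s.items()})
for n in("scene","side","wrist"):
    im=r.snapshot(n); cv2.imwrite(f"pics/a_{n}.png",im[:,:,::-1])
    c=r.get_calibration(n); print(n,c)
E
```

```text
{'clock': 0.0, 'q': array([-1.14320916,  0.68999206, -0.19449289,  1.56634266,  0.15728619,
        0.902512  , -0.21508954]), 'qd': array([ 0.00189752,  0.00044204,  0.00018615,  0.00164571,  0.00135629,
        0.0014743 , -0.00049016]), 'joint_torque': array([ 7.19655909e-04, -5.27557218e+01, -1.26632206e+00, -1.53422678e+01,
       -5.25220740e-02,  6.54026109e-03,  1.70827293e-04]), 'tool_pos': array([0.23961443, 0.57655087, 0.23790483]), 'eef_rot': array([ 8.31751992e-01,  5.55146606e-01, -7.34882471e-04,  5.74113167e-04]), 'contact_force': array([ 0.26981952, -0.12724789, -0.25058955]), 'moment': array([-0.04141983,  0.00147834,  0.03353064]), 'opening': 1.0012000667518877}
scene {'mtx': array([[449.01945462,   0.        , 322.97972347],
       [  0.        , 449.01945462, 191.53616248],
       [  0.        ,   0.        ,   1.        ]]), 'dist': array([0.00692861, 0.        , 0.        , 0.        , 0.        ]), 'R': array([[ 0.7404319 ,  0.67210125,  0.0063651 ],
       [ 0.52549991, -0.57296974, -0.62893205],
       [-0.419059  ,  0.46902621, -0.77743422]]), 't': array([-
[... 279 characters left out ...]
  ]), 'R': array([[ 0.73330034, -0.67989824, -0.00299952],
       [-0.49452543, -0.53032956, -0.68861829],
       [ 0.46659963,  0.50644737, -0.72511782]]), 't': array([-0.40283075,  0.3635424 ,  0.83288317])}
wrist {'mtx': array([[308.77521818,   0.        , 322.7926336 ],
       [  0.        , 308.77521818, 199.05031642],
       [  0.        ,   0.        ,   1.        ]]), 'dist': array([-0.02235769,  0.        ,  0.        ,  0.        ,  0.        ]), 'R': array([[ 3.84007291e-01,  9.23330051e-01, -1.28732957e-04],
       [ 8.79234609e-01, -3.65625689e-01,  3.05392136e-01],
       [ 2.81930669e-01, -1.17385993e-01, -9.52226668e-01]]), 't': array([-0.62492462, -0.04120413,  0.39095468])}
```

View pics/a_scene.png

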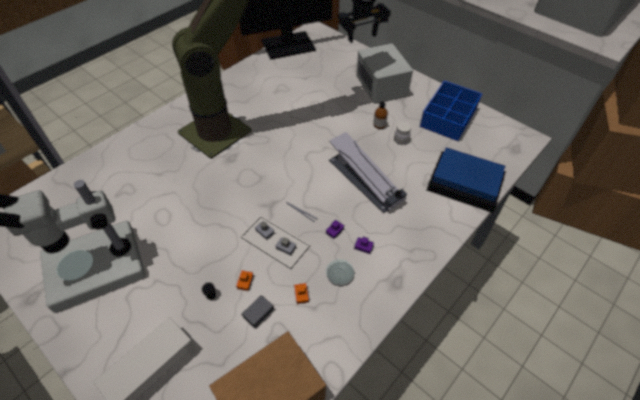

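View pics/a_side.png

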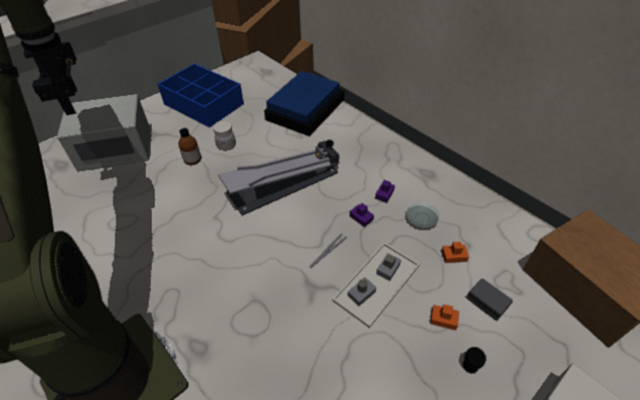

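View pics/a_wrist.png

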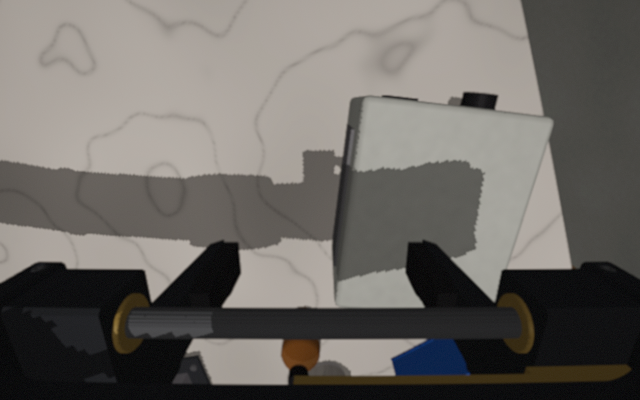

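The scene view shows the tray at about (275,242) with two grey carriers, and the chute running from (340,140) to (400,195) with its upper end at top left. The wrist view shows only the grey instrument box.

```bash
cat > h.py <<'E'
from plant import r
import numpy as np, cv2
from scipy.optimize import least_squares
from scipy.spatial.transform import Rotation as Ro
def proj(c,X):
    X=np.atleast_2d(np.asarray(X,float))
    return cv2.projectPoints(X,cv2.Rodrigues(c["R"])[0],c["t"],c["mtx"],c["dist"])[0][:,0]
def ray(c,uv):
    p=cv2.undistortPoints(np.array([[uv]],float),c["mtx"],c["dist"])[0,0]
    d=c["R"].T@np.array([p[0],p[1],1]); o=-c["R"].T@c["t"]; return o,d
def onz(c,uv,z):
    o,d=ray(c,uv); return o+d*(z-o[2])/d[2]
E
python3 - <<'E'
from h import *
for n in("scene","side"):
    im=r.snapshot(n); c=r.get_calibration(n)
    for th in("carrier","round_carrier","tray","track","flag","forceps"):
        for d in r.cut_out(th,n)[:6]:
            m=d["pixels"]; v,u=np.nonzero(m)
            print(n,th,round(d["score"],2),d["rect"],m.sum(),onz(c,(u.mean(),v.mean()),0.02).round(3))
            if th in("tray","track"):
                print(cv2.boxPoints(cv2.minAreaRect(np.c_[u,v].astype(np.float32))).round(0).tolist())
    x={"scene":(215,115,415,275),"side":(200,130,430,335)}[n]
    cv2.imwrite(f"pics/b_{n}.png",cv2.resize(im[x[1]:x[3],x[0]:x[2],::-1],None,fx=[4,3][n=="side"]*.97,fy=[4,3][n=="side"]*.97,interpolation=cv2.INTER_CUBIC)[:600,:800])
E
```

```text
scene carrier 0.77 [277.2, 238.3, 294.7, 255.2] 256 [ 0.573 -0.186  0.02 ]
scene carrier 0.75 [325.4, 222.9, 345.8, 238.8] 222 [ 0.643 -0.038  0.02 ]
scene carrier 0.74 [291.9, 282.8, 306.5, 304.8] 256 [ 0.72  -0.269  0.02 ]
scene carrier 0.5 [232.7, 268.9, 255.6, 292.7] 263 [ 0.569 -0.351  0.02 ]
scene round_carrier 0.53 [255.8, 226.5, 274.1, 239.1] 203 [ 0.483 -0.192  0.02 ]
scene tray 0.65 [239.5, 214.9, 312.7, 264.9] 1357 [ 0.546 -0.2    0.02 ]
[[239.0, 237.0], [256.0, 210.0], [310.0, 245.0], [293.0, 272.0]]
scene track 0.97 [331.2, 132.7, 408.5, 207.5] 1928 [0.567 0.229 0.02 ]
[[324.0, 145.0], [342.0, 127.0], [408.0, 195.0], [390.0, 212.0]]
scene forceps 0.41 [286.8, 204.5, 312.6, 221.0] 100 [ 0.521 -0.058  0.02 ]
scene forceps 0.36 [274.6, 237.7, 295.2, 254.8] 218 [ 0.572 -0.187  0.02 ]
side carrier 0.9 [376.5, 251.3, 400.2, 278.5] 420 [ 0.573 -0.186  0.02 ]
side carrier 0.86 [347.6, 204.6, 369.4, 227.2] 390 [ 0.641 -0.037  0.02 ]
side carrier 0.85 [374.9, 179.1, 392.3, 199.6] 274 [ 0.747 -0.02   0.02 ]
side carrier 0.58 [430.8, 306.1, 457.3, 330.7] 536 [ 0.563 -0.35   0.02 ]
side carrier 0.55 [444.1, 241.4, 469.7, 264.2] 472 [ 0.716 -0.267  0.02 ]
side round_carrier 0.9 [348.0, 277.8, 376.6, 304.7] 519 [ 0.482 -0.189  0.02 ]
side tray 0.56 [331.4, 244.9, 414.6, 326.1] 2635 [ 0.516 -0.201  0.02 ]
[[330.0, 299.0], [382.0, 235.0], [419.0, 264.0], [367.0, 329.0]]
side track 0.8 [218.4, 140.6, 339.1, 190.5] 2573 [0.6   0.239 0.02 ]
[[217.0, 168.0], [334.0, 137.0], [341.0, 164.0], [224.0, 195.0]]
side flag 0.55 [311.0, 231.2, 347.1, 268.7] 262 [ 0.504 -0.059  0.02 ]
```

```bash
ls pics
```

```text
a_scene.png
a_side.png
a_wrist.png
b_scene.png
b_side.png
```

View pics/b_scene.png

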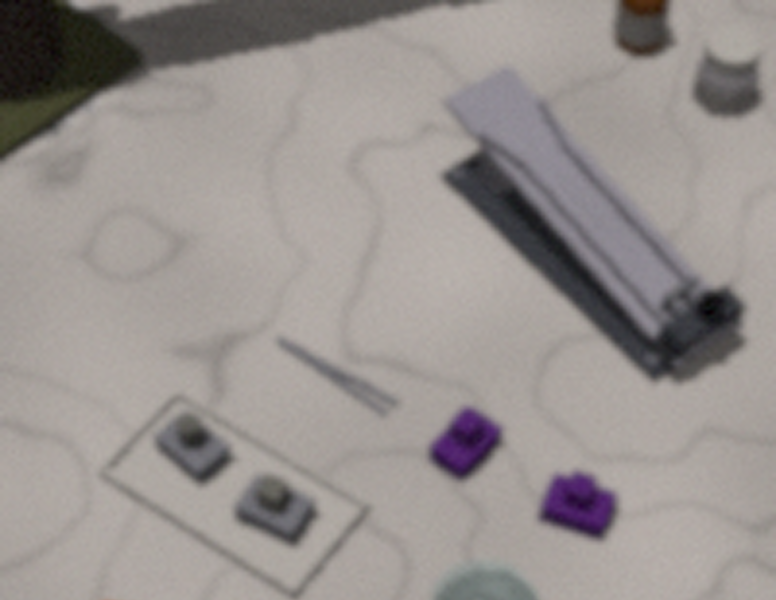

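View pics/b_side.png

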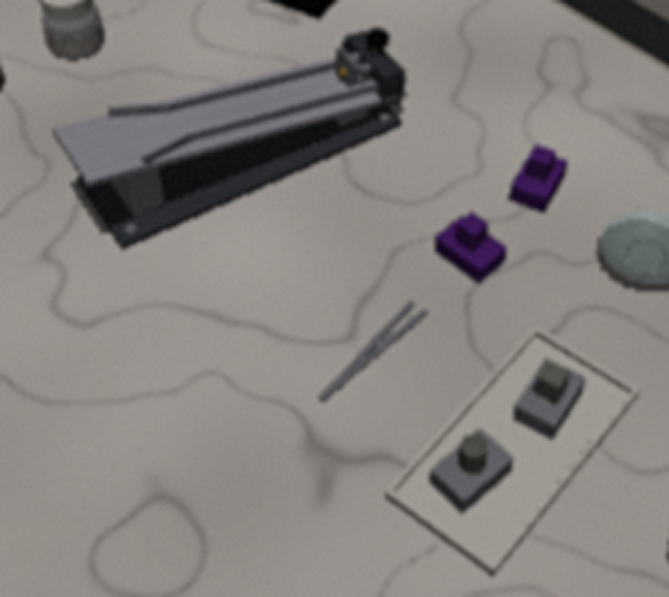

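The square stub is on the carrier at scene (287,247) / side (388,265), at about world (0.573,−0.186); the round one is at (0.483,−0.19). The chute's open end is at scene (338,137), side (225,184).

Run:
```python
from h import *
cs,cd=r.get_calibration("scene"),r.get_calibration("side")
f=lambda p:(215+p[0]/3.88,115+p[1]/3.88)
g=lambda p:(200+p[0]/2.91,130+p[1]/2.91)
# +y left/right: downslope x, z up => y to left of travel
P=[(-.165,.038,0,f((510,68)),g((55,132))),(-.165,-.038,0,f((447,103)),g((88,180))),
(-.113,.0295,.01,f((540,100)),g((110,108))),(-.113,-.0295,.01,f((485,140)),g((148,158)))]
def T(p,X):
    R=Ro.from_euler('ZY',[p[3],np.radians(10)]).as_matrix(); return R@X+p[:3]
def res(p):
    e=[]
    for x,y,z,a,b in P:
        X=T(p,np.array([x,y,z])); e+=list(proj(cs,X)[0]-a)+list(proj(cd,X)[0]-b)
    return np.array(e)
s=least_squares(res,[.57,.23,.06,-.2]);print(s.x,np.degrees(s.x[3]),res(s.x).round(1))
for n,X in(("load",[-.085,0,0]),("stop",[.105,0,0]),("end",[.165,0,0])):print(n,T(s.x,np.array(X)).round(3))
for n,a,b in(("sq stub",f((273,483)),g((553,368))),("rd stub",f((190,422)),g((474,440)))):
    pass
for th,uv,z in(("bottle",(381,122),.02),("jar",(403,138),.02)):print(th,onz(cs,uv,z).round(3))
c=r.get_calibration("wrist");print("cam",-c["R"].T@c["t"])
```

```text
[ 0.582361    0.20306825  0.0552574  -0.1790651 ] -10.259674711367603 [-0.3  0.6 -0.3 -0.8 -0.8  0.6  0.6  0.8 -0.4  1.5  1.1  1.4  0.8 -1.5
 -2.  -2.2]
load [0.5   0.218 0.07 ]
stop [0.684 0.185 0.037]
end [0.742 0.174 0.027]
bottle [0.448 0.462 0.02 ]
jar [0.563 0.447 0.02 ]
cam [0.1660503  0.60811316 0.38543946]
```

```bash
python3 -m jog '[[0,0,0,-0.0171,0],[0,0,0,-0.0171,0],[-0.031,0.034,0,0,0],[-0.031,0.034,0,0,0],[-0.031,0.034,0,0,0],[-0.031,0.034,0,0,0],[-0.031,0.034,0,0,0],[-0.031,0.034,0,0,0],[-0.031,0.034,0,0,0],[-0.031,0.034,0,0,0],[-0.031,0.034,0,0,0],[-0.031,0.034,0,0,0],[0,0,0,0,0],[0,0,0,0,0],[0,0,0,0,0]]'
python3 - <<'E'
from h import *
s=r.get_state();print(s["tool_pos"],s["eef_rot"],s["contact_force"],s["clock"])
c=r.get_calibration("wrist")
im=r.snapshot("wrist"); cv2.imwrite("pics/c.png",im[:,:,::-1])
np.savez("c.npz",**c)
E
```

```text
clock: 2.35
tool_pos: [0.5184, 0.2131, 0.2388]
eef_rot: [0.767, 0.642, 0.0, -0.001]
contact_force: [-0.2, 0.2, 0.5]
opening: 0.997
[0.51839853 0.21309933 0.2388134 ] [ 7.66806887e-01  6.41877543e-01  2.17389011e-04 -6.09038696e-04] [-0.18917383  0.18045488  0.49168454] 2.35
```

View pics/c.png

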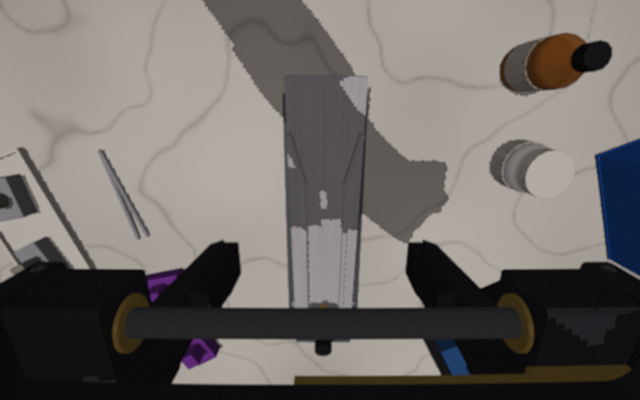

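The chute is squarely in view: upper end along row ~76 (cols 284–369), walls narrowing at about row 185, brass pin and knob near (323,305)/(323,347). I'll zoom for exact corners.

Run:
```python
import cv2
im=cv2.imread("pics/c.png")[60:210,270:385]
im=cv2.convertScaleAbs(im,alpha=1.5,beta=0)
cv2.imwrite("pics/c2.png",cv2.resize(im,None,fx=4,fy=4,interpolation=cv2.INTER_CUBIC))
im=cv2.imread("pics/c.png")[200:352,270:385]
cv2.imwrite("pics/c3.png",cv2.resize(im,None,fx=3.9,fy=3.9,interpolation=cv2.INTER_CUBIC))
```

```text
(no output)
```

View pics/c2.png

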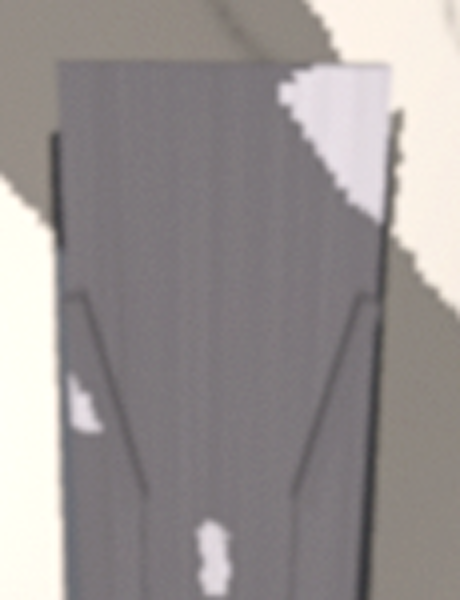

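View pics/c3.png

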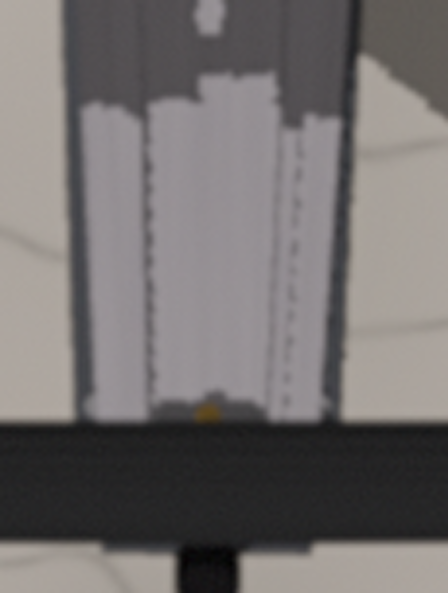

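```bash
cat >> h.py <<'E'
def T(p,X):
    R=Ro.from_euler('ZY',[p[3],np.radians(10)]).as_matrix(); return R@np.asarray(X,float)+p[:3]
E
python3 - <<'E'
from h import *
c=dict(np.load("c.npz"))
k=lambda p:np.array((270+p[0]/4+0,60+p[1]/4))-.375
P=[(-.165,-.038,0,k((57,62))),(-.165,.038,0,k((391,65))),(-.113,-.027,.006,k((82,293))),(-.113,.027,.006,k((362,296))),(-.06,-.02,.006,k((148,490))),(-.06,.02,.006,k((294,492)))]
def res(p,w=1):
    return np.concatenate([proj(c,T(p,q[:3]))[0]-q[3] for q in P])
s=least_squares(res,[.58,.2,.055,-.18]);print(s.x,np.degrees(s.x[3]),res(s.x).round(1))
for z in(.0553,s.x[2]):
  p=least_squares(lambda q:res([q[0],q[1],z,q[2]]),[.58,.2,-.18]).x;p=[p[0],p[1],z,p[2]];print(p,res(p).round(1),np.degrees(p[3]),T(p,[-.085,0,0]))
p=s.x
R=Ro.from_euler('ZY',[p[3],np.radians(10)]).as_matrix()
# pin/plate: pin at c3 (208,412) z~.012; plate top edge z=.029 row ~ 400
for uv,z in(((270+208/3.9,200+412/3.9),.012),((270+208/3.9,200+400/3.9),.029)):
    o,d=ray(c,uv); o2=R.T@(o-p[:3]); d2=R.T@d; print("pin track",o2+d2*(z-o2[2])/d2[2])
E
```

```text
[ 0.57822365  0.20500123  0.06097379 -0.18319832] -10.496490536174248 [-0.7 -1.1  0.8 -1.3  6.7  0.2 -6.6 -0.2 -1.3  1.5  1.   1.2]
[np.float64(0.578607628568916), np.float64(0.2049868186152654), 0.0553, np.float64(-0.18322126527539226)] [ 0.2 -0.1 -0.  -0.3  7.3  0.  -7.1 -0.4 -1.   0.5  0.6  0.2] -10.49780521732684 [0.49630009 0.22023836 0.0700601 ]
[np.float64(0.5782236473168785), np.float64(0.20500123434359752), np.float64(0.06097378806012612), np.float64(-0.18319832182446152)] [-0.7 -1.1  0.8 -1.3  6.7  0.2 -6.6 -0.2 -1.3  1.5  1.   1.2] -10.496490654421045 [0.49591576 0.22025088 0.07573388]
pin track [ 0.10781753 -0.00025948  0.012     ]
pin track [ 0.08461455 -0.00047007  0.029     ]
```

```bash
python3 -m jog '[[0,0,0,-0.014,0],[0,0,0,-0.014,0],[-0.044,0.005,0.004,0,0],[-0.044,0.005,0.004,0,0],[-0.044,0.005,0.004,0,0],[-0.044,0.005,0.004,0,0],[-0.044,0.005,0.004,0,0],[-0.044,0.005,0.004,0,0],[-0.044,0.005,0.004,0,0],[-0.044,0.005,0.004,0,0],[-0.044,0.005,0.004,0,0],[0,0,0,0,0],[0,0,0,0,0],[0,0,0,0,0]]'
python3 - <<'E'
from h import *
s=r.get_state();print(s["tool_pos"],s["eef_rot"],s["contact_force"],s["clock"])
c=r.get_calibration("wrist")
im=r.snapshot("wrist"); cv2.imwrite("pics/d.png",im[:,:,::-1])
np.savez("d.npz",**c)
for th in("carrier","round_carrier"):
  for d in r.cut_out(th,"wrist"):print(th,d["score"],d["rect"])
E
```

```text
clock: 3.8
tool_pos: [0.5635, -0.1816, 0.2029]
eef_rot: [0.707, 0.707, 0.001, -0.0]
contact_force: [0.0, 0.4, 1.0]
opening: 0.998
[ 0.56346875 -0.18155697  0.20290337] [ 7.06804579e-01  7.07408296e-01  7.36354586e-04 -4.98729073e-04] [0.00812678 0.37116272 1.04361206] 3.8
carrier 0.97 [423.1, 223.9, 474.0, 261.9]
carrier 0.92 [234.5, 267.8, 280.9, 309.2]
carrier 0.75 [298.1, 157.6, 338.5, 213.4]
carrier 0.7 [143.1, 150.1, 205.0, 204.8]
round_carrier 0.94 [296.3, 74.2, 334.1, 129.2]
round_carrier 0.4 [605.8, 223.5, 640.0, 274.7]
```

View pics/d.png

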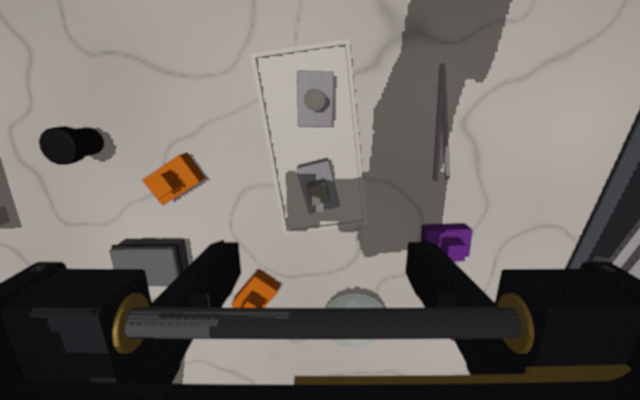

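The round stub is at (316,99); the square-stub carrier at (318,186), partly in the gripper's shadow and turned a few degrees. Zooming in on it.

Run:
```python
import cv2
im=cv2.imread("pics/d.png")[150:222,280:370]
im=cv2.convertScaleAbs(im,alpha=1.6,beta=0)
cv2.imwrite("pics/d2.png",cv2.resize(im,None,fx=8,fy=8,interpolation=cv2.INTER_CUBIC))
```

```text
(no output)
```

View pics/d2.png

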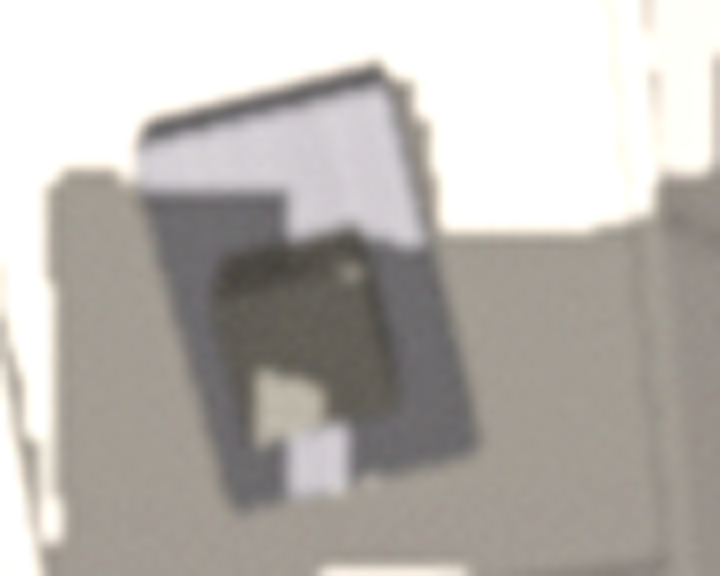

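Run:
```python
from h import *
c=dict(np.load("d.npz"))
k=lambda p:(280+p[0]/8-.44,150+p[1]/8-.44)
for n,z,q in(("top",.027,[(143,142),(383,85),(478,452),(238,508)]),("stub",.051,[(222,298),(365,265),(398,410),(253,443)])):
    X=np.array([onz(c,k(p),z) for p in q]); print(n,X.mean(0).round(4))
    e=[X[i]-X[(i+1)%4] for i in range(4)]
    print([ (round(np.hypot(*v[:2]),4),round(np.degrees(np.arctan2(v[1],v[0])),1)) for v in e])
```

```text
top [ 0.5739 -0.1851  0.027 ]
[(np.float64(0.0327), np.float64(-76.5)), (np.float64(0.0529), np.float64(-165.3)), (np.float64(0.0343), np.float64(103.9)), (np.float64(0.0532), np.float64(13.0))]
stub [ 0.5742 -0.185   0.051 ]
[(np.float64(0.0184), np.float64(-76.6)), (np.float64(0.0195), np.float64(-167.4)), (np.float64(0.019), np.float64(103.5)), (np.float64(0.0196), np.float64(10.8))]
```

```bash
python3 -m jog '[[-0.0034,0.0105,0,0,0],[0,0,0.02,-0.0188,0],[0,0,0.035,-0.0187,0],[0,0,0.035,0,0],[0,0,0.035,0,0],[0,0,0.025,0,0],[0,0,0.01,0,0],[0,0,0,0,0],[0,0,0,0,0],[0,0,0,0,0]]'
python3 - <<'E'
from h import *
s=r.get_state();print(s["tool_pos"],s["eef_rot"],s["contact_force"],s["clock"],2*np.degrees(np.arctan2(s["eef_rot"][1],s["eef_rot"][0])))
c=r.get_calibration("wrist")
im=r.snapshot("wrist"); cv2.imwrite("pics/e.png",im[:,:,::-1])
E
```

```text
clock: 4.95
tool_pos: [0.5748, -0.1879, 0.0443]
eef_rot: [0.62, 0.784, 0.001, 0.001]
contact_force: [0.2, 0.3, 0.1]
opening: 0.996
[ 0.5747705  -0.18793807  0.0443116 ] [6.20231958e-01 7.84417109e-01 7.08929170e-04 1.27083681e-03] [0.18476881 0.29303963 0.10080808] 4.95 103.33375350252321
```

View pics/e.png

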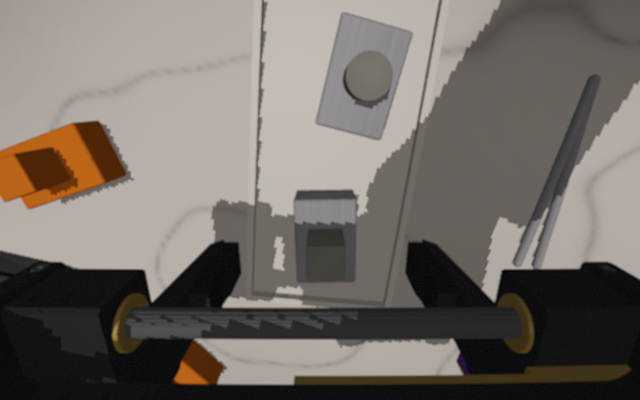

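The carrier is now square to the jaws, centred near (325,250). Fine-correcting, lowering, gripping.

```bash
python3 -m jog '[[0.003,0,0.005,0,0],[0,0,0.005,0,0],[0,0,0.004,0,0],[0,0,0,0,0],[0,0,0,0,0]]'; python3 -m jog '[[0,0,0,0,0.6],[0,0,0,0,0.7],[0,0,0,0,1],[0,0,0,0,1],[0,0,0,0,1],[0,0,0,0,1],[0,0,0,0,1],[0,0,0,0,1]]' 25
```

```text
clock: 5.5
tool_pos: [0.5727, -0.185, 0.0284]
eef_rot: [0.62, 0.784, -0.0, -0.0]
contact_force: [0.6, 0.2, 0.2]
opening: 1.002
clock: 6.3
tool_pos: [0.5728, -0.185, 0.0287]
eef_rot: [0.62, 0.784, 0.0, -0.0]
contact_force: [0.5, 0.2, -0.3]
opening: 0.299
```

```bash
python3 -m jog '[[0,0,0,0,1],[0,0,0,0,1],[0,0,0,0,1]]'; python3 -m jog '[[0,0,-0.005,0,1],[0,0,-0.015,0,1],[0,0,-0.03,0,1],[0,0,-0.035,0,1],[0,0,-0.035,0,1],[0,0,-0.03,0,1],[0,0,0,0,1],[0,0,0,0,1],[0,0,0,0,1]]'
python3 - <<'E'
from h import *
im=r.snapshot("wrist"); cv2.imwrite("pics/f.png",im[:,:,::-1])
E
```

```text
clock: 6.6
tool_pos: [0.5729, -0.1853, 0.0287]
eef_rot: [0.62, 0.784, -0.0, 0.0]
contact_force: [0.3, -1.5, -0.7]
opening: 0.228
clock: 7.5
tool_pos: [0.5715, -0.1849, 0.1775]
eef_rot: [0.62, 0.784, -0.001, -0.001]
contact_force: [-0.0, -0.4, -3.7]
opening: 0.223
```

View pics/f.png

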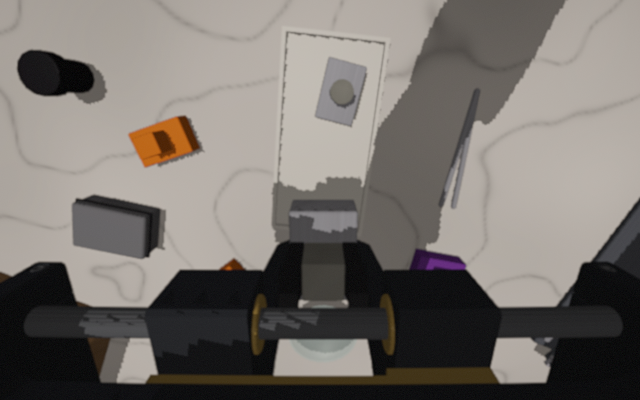

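Carrier is lifted (weight ~3 N felt), the round one undisturbed at (341,92). Carrying it over to the chute.

```bash
python3 -m jog '[[0,0,-0.01,0.0221,1],[0,0,-0.01,0.0221,1],[0,0,-0.01,0.022,1],[0.0384,-0.0148,0,0,1],[0.0384,-0.0148,0,0,1],[0.0384,-0.0148,0,0,1],[0.0384,-0.0148,0,0,1],[0.0384,-0.0148,0,0,1],[0.0384,-0.0148,0,0,1],[0.0384,-0.0148,0,0,1],[0.0384,-0.0148,0,0,1],[0.0384,-0.0148,0,0,1],[0.0384,-0.0148,0,0,1],[0,0,0,0,1],[0,0,0.02,0,1],[0,0,0.02,0,1],[0,0,0.02,0,1],[0,0,0,0,1],[0,0,0,0,1],[0,0,0,0,1]]'
python3 - <<'E'
from h import *
s=r.get_state();print(s["tool_pos"],2*np.degrees(np.arctan2(s["eef_rot"][1],s["eef_rot"][0])))
c=r.get_calibration("wrist");np.savez("g.npz",**c,tp=s["tool_pos"])
im=r.snapshot("wrist"); cv2.imwrite("pics/g.png",im[:,:,::-1])
cv2.imwrite("pics/g2.png",cv2.resize(cv2.convertScaleAbs(im[40:270,240:410,::-1],alpha=1.5),None,fx=2.6*1.,fy=2.6,interpolation=cv2.INTER_CUBIC))
E
```

```text
clock: 9.55
tool_pos: [0.4978, 0.2197, 0.1493]
eef_rot: [0.769, 0.639, 0.001, 0.0]
contact_force: [-0.1, -0.5, -2.0]
opening: 0.223
[0.49775454 0.21969241 0.14929159] 79.49063791871025
```

View pics/g2.png

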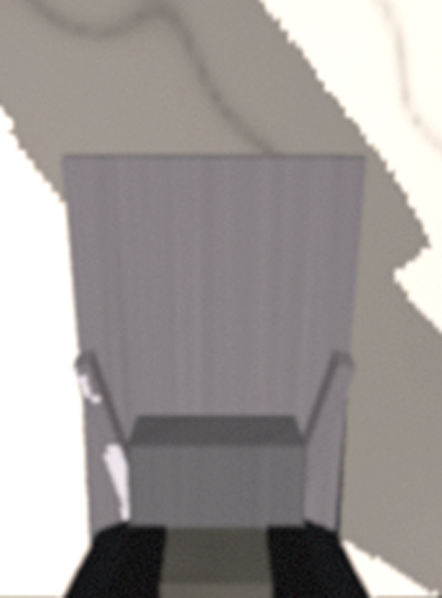

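Run:
```python
from h import *
c=dict(np.load("g.npz"));tp=c["tp"]
k=lambda p:np.array((240+p[0]/2.6,40+p[1]/2.6))-.3
z=.0553
P=[(-.165,-.038,0,k((65,155))),(-.165,.038,0,k((364,155)))]
E=[(-.038,0,k((88,500))),(.038,0,k((342,500)))]
def res(q):
    p=[q[0],q[1],z,q[2]]
    e=np.concatenate([proj(c,T(p,a[:3]))[0]-a[3] for a in P])
    for y,zz,uv in E:
        a=proj(c,[T(p,[-.165,y,zz]),T(p,[-.05,y,zz])]); t=(uv[1]-a[0,1])/(a[1,1]-a[0,1]); e=np.append(e,(a[0]+t*(a[1]-a[0]))[0]-uv[0])
    return e
for z in(.0553,.059):
    s=least_squares(res,[.578,.205,-.18]); p=[s.x[0],s.x[1],z,s.x[2]]
    print(p,np.degrees(p[3]),res(s.x).round(1),T(p,[-.085,0,0]).round(4))
    for x,y,zz in((-.113,-.027,.01),(-.113,.027,.01),(-.06,-.02,.01),(-.06,.02,.01)):print(((proj(c,T(p,[x,y,zz]))[0]+.3-[240,40])*2.6).round(0))
# carrier
u=tp[2]-.0237
B=[onz(c,k(q),u) for q in((138,415),(294,415))]+[onz(c,k(q),u+.022) for q in((130,445),(304,445))]
for b in B:print(b.round(4))
for a,b in((0,1),(2,3)):
    d=B[b]-B[a];m=(B[a]+B[b])/2;n=np.array([d[1],-d[0],0])/np.hypot(*d[:2]);print(np.linalg.norm(d),np.degrees(np.arctan2(d[1],d[0])),(m+.027*n).round(4))
```

```text
[np.float64(0.5785399434586453), np.float64(0.2051024993771769), 0.0553, np.float64(-0.1831614214545357)] -10.494376418961824 [-0.5  0.1  0.5  0.   2.  -2. ] [0.4962 0.2203 0.0701]
[115. 360.]
[315. 360.]
[149. 521.]
[281. 521.]
[np.float64(0.5785669609145125), np.float64(0.20509680644972433), 0.059, np.float64(-0.18316728573124266)] -10.49471241726703 [-1.5  0.2  1.5  0.1  1.2 -1.2] [0.4963 0.2203 0.0738]
[113. 364.]
[316. 364.]
[148. 527.]
[282. 527.]
[0.47   0.2078 0.1256]
[0.4764 0.242  0.1256]
[0.4692 0.2084 0.1476]
[0.4755 0.242  0.1476]
0.03478486866384034 79.42948764907538 [0.4998 0.2199 0.1256]
0.03420158552613475 79.42472847584058 [0.4989 0.2202 0.1476]
```

```bash
python3 -m jog '[[0,-0.003,0.015,0,1],[0,0,0.015,0,1],[0,0,0.01,0,1],[0,0,0.003,0,1],[0,0,0,0,1],[0,0,0,0,1]]'; python3 -m jog '[[0,0,0.001,0,1],[0,0,0.001,0,1],[0,0,0,0,1]]';python3 -m jog '[[0,0,0.001,0,1],[0,0,0.001,0,1],[0,0,0,0,1]]'
```

```text
clock: 10.2
tool_pos: [0.4948, 0.2203, 0.1063]
eef_rot: [0.769, 0.639, 0.001, 0.0]
contact_force: [0.6, 0.8, -2.9]
opening: 0.226
clock: 10.5
tool_pos: [0.4944, 0.2201, 0.1038]
eef_rot: [0.769, 0.639, 0.0, 0.0]
contact_force: [-0.5, -0.1, -3.0]
opening: 0.225
clock: 10.8
tool_pos: [0.4946, 0.2201, 0.1021]
eef_rot: [0.769, 0.639, 0.0, 0.0]
contact_force: [-0.8, -1.5, 2.0]
opening: 0.225
```

```bash
python3 -m jog '[[0,0,0,0,1],[0,0.0012,0.0009,0,1],[0,0.0012,0.0009,0,1],[0,0.0012,0.0009,0,1]]' 4; python3 -m jog '[[0,0.0012,0.0009,0,1],[0,0.0012,0.0009,0,1],[0,0.0011,0.0008,0,1],[0,0,0,0,1]]'
python3 - <<'E'
from h import *
for n,x in(("side",(205,130,350,210)),("wrist",(220,40,430,300))):
    im=r.snapshot(n); f=5 if n=="side" else 2.3
    cv2.imwrite(f"pics/i_{n}.png",cv2.resize(cv2.convertScaleAbs(im[x[1]:x[3],x[0]:x[2],::-1],alpha=1.4),None,fx=f,fy=f,interpolation=cv2.INTER_CUBIC))
E
```

```text
clock: 11.2
tool_pos: [0.4981, 0.2195, 0.0989]
eef_rot: [0.769, 0.639, 0.0, -0.0]
contact_force: [-0.0, -1.0, -1.2]
opening: 0.227
clock: 11.6
tool_pos: [0.5007, 0.219, 0.0965]
eef_rot: [0.769, 0.64, -0.0, -0.0]
contact_force: [-2.0, -0.4, 3.6]
opening: 0.224
```

View pics/i_side.png

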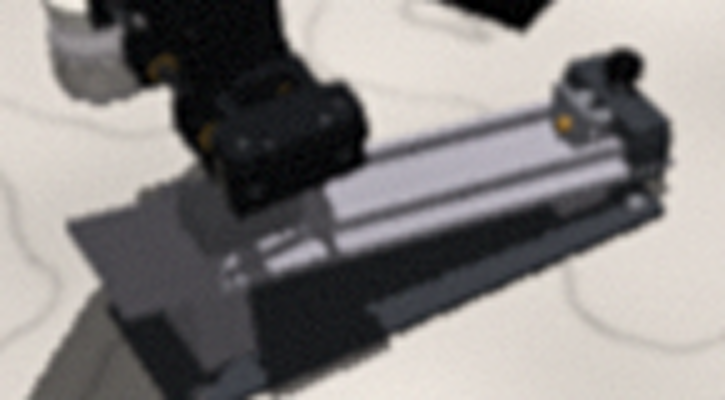

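View pics/i_wrist.png

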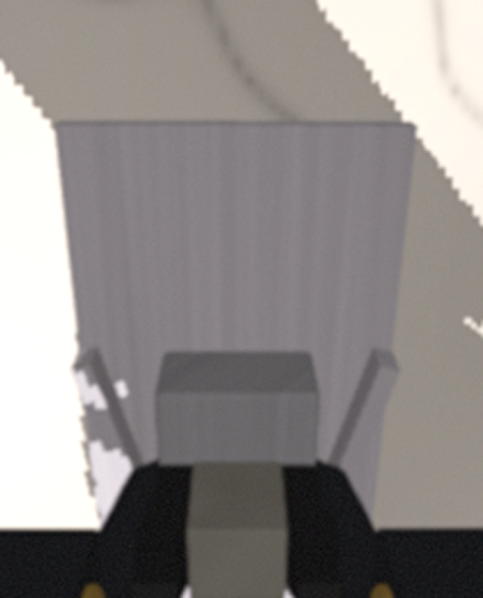

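The carrier is centred between the flares, its rear edge level with the wall ends (row 352 of the crop). Releasing.

```bash
python3 -m jog '[[0,0,0,0,0.7],[0,0,0,0,0.6],[0,0,0,0,0.5],[0,0,0,0,0.4],[0,0,0,0,0.4],[0,0,0,0,0.4]]'; python3 -m jog '[[0,0,-0.01,0,0.4],[0,0,-0.025,0,0.4],[0,0,-0.025,0,0.4],[0,-0.03,-0.01,0,0.4],[0,-0.03,0,0,0.7],[0,0,0,0,0.9],[0,0,0,0,1]]'
python3 - <<'E'
from h import *
s=r.get_state();c=r.get_calibration("wrist");np.savez("j.npz",**c,tp=s["tool_pos"])
im=r.snapshot("wrist"); cv2.imwrite(f"pics/j.png",im[:,:,::-1])
E
```

```text
clock: 12.3
tool_pos: [0.5014, 0.2188, 0.0964]
eef_rot: [0.769, 0.639, 0.0, -0.0]
contact_force: [-0.1, -0.2, -0.0]
opening: 0.599
clock: 13.0
tool_pos: [0.4424, 0.23, 0.1672]
eef_rot: [0.768, 0.64, 0.001, 0.0]
contact_force: [-0.4, 0.2, -0.5]
opening: 0.351
```

View pics/j.png

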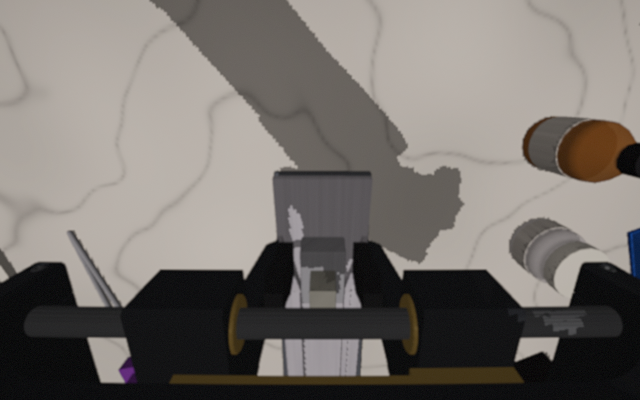

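Run:
```python
from h import *
im=cv2.imread("pics/j.png")[165:310,255:390]
cv2.imwrite("pics/j2.png",cv2.resize(cv2.convertScaleAbs(im,alpha=1.5),None,fx=4.1,fy=4.1,interpolation=cv2.INTER_CUBIC))
p=[.5785,.2051,.059,np.radians(-10.5)]
tp=r.get_state()["tool_pos"]
for x in(-.145,-.125,-.112-.01,.105-.054-.01):
    w=T(p,[x+.009,0,.015]); w[:2]-=.009*np.array([.983,-.182]); d=w-tp; print(x,w.round(4),"tool delta",(d@[.182,.983,0]).round(4),(d@[.983,-.182,0]).round(4),(-d[2]).round(4))
```

```text
-0.145 [0.4405 0.2307 0.0974] tool delta 0.0004 -0.0028 0.0696
-0.125 [0.4599 0.2271 0.0939] tool delta 0.0004 0.0168 0.073
-0.122 [0.4628 0.2265 0.0934] tool delta 0.0004 0.0198 0.0735
0.040999999999999995 [0.6206 0.1973 0.0651] tool delta 0.0003 0.1803 0.1019
```

View pics/j2.png

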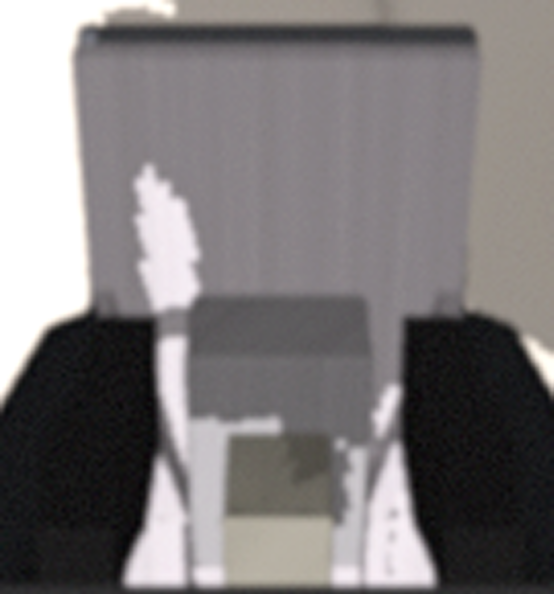

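The carrier lies flat, aligned with the channel and clear of the jaws. Closing the fingers and lowering behind it.

```bash
python3 -m jog '[[0,-0.003,0,0,1],[0,0,0,0,1],[0,0,0,0,1],[0,0,0.02,0,1],[0,0,0.025,0,1],[0,0,0.015,0,1],[0,0,0.009,0,1],[0,0,0,0,1],[0,0,0,0,1]]' 20
python3 - <<'E'
from h import *
for n,x in(("side",(205,130,350,210)),("wrist",(220,100,430,360))):
    im=r.snapshot(n); f=5 if n=="side" else 2.3
    cv2.imwrite(f"pics/k_{n}.png",cv2.resize(cv2.convertScaleAbs(im[x[1]:x[3],x[0]:x[2],::-1],alpha=1.4),None,fx=f,fy=f,interpolation=cv2.INTER_CUBIC))
E
```

```text
clock: 13.95
tool_pos: [0.4397, 0.2304, 0.0977]
eef_rot: [0.769, 0.639, 0.0, 0.0]
contact_force: [0.1, -0.3, 0.3]
opening: 0.003
```

View pics/k_side.png

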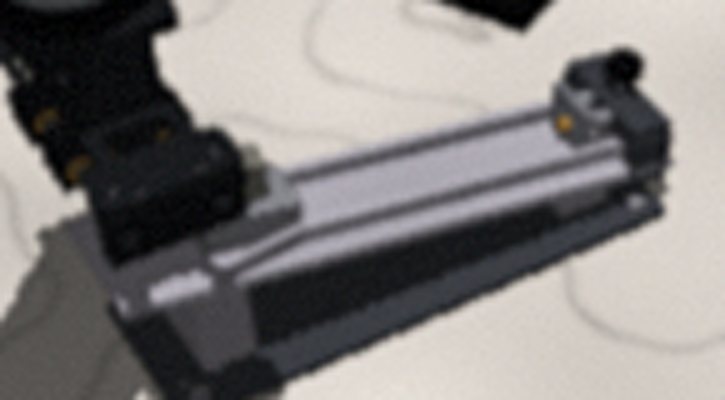

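View pics/k_wrist.png

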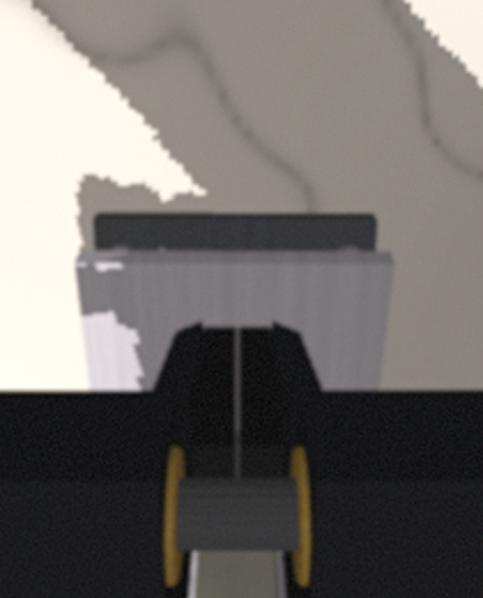

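The finger tips stand behind the carrier, clear of the floor; brass pin at side pixel (318,155). Estimating the stop and starting the approach.

```bash
python3 - <<'E'
from h import *
p=[.5785,.2051,.059,np.radians(-10.5)]
R=Ro.from_euler('ZY',[p[3],np.radians(10)]).as_matrix()
c=r.get_calibration("side")
for z in(.010,.012,.016):
    o,d=ray(c,(205+564/5-.4,130+123/5-.4)); o2=R.T@(o-p[:3]); d2=R.T@d; print("pin tip track",(o2+d2*(z-o2[2])/d2[2]).round(4))
E
python3 -m jog '[[0,0.004,0.0007,0,1],[0,0.004,0.0007,0,1],[0,0.004,0.0007,0,1],[0,0.002,0.00035,0,1],[0,0.002,0.00035,0,1],[0,0,0,0,1]]'
python3 -m jog '[[0,0.002,0.00035,0,1],[0,0.002,0.00035,0,1],[0,0.002,0.00035,0,1],[0,0.002,0.00035,0,1],[0,0.002,0.00035,0,1]]'
python3 -m jog '[[0,0.003,0.0005,0,1],[0,0.003,0.0005,0,1],[0,0.003,0.0005,0,1],[0,0.003,0.0006,0,1],[0,0.003,0.0005,0,1]]'
```

```text
pin tip track [0.1166 0.0016 0.01  ]
pin tip track [ 0.1149 -0.0006  0.012 ]
pin tip track [ 0.1115 -0.005   0.016 ]
clock: 14.65
tool_pos: [0.4554, 0.2272, 0.0946]
eef_rot: [0.769, 0.639, 0.0, -0.0]
contact_force: [-0.1, 1.0, 0.8]
opening: 0.003
clock: 15.15
tool_pos: [0.4647, 0.2255, 0.0928]
eef_rot: [0.769, 0.64, -0.0, -0.0]
contact_force: [-1.0, 1.1, 0.5]
opening: 0.005
clock: 15.65
tool_pos: [0.48, 0.2227, 0.0902]
eef_rot: [0.769, 0.639, -0.0, -0.0]
contact_force: [-0.6, -0.7, 0.4]
opening: 0.005
```

```bash
python3 -m jog '[[0,0.003,0.0005,0,1],[0,0.004,0.0007,0,1],[0,0.004,0.0007,0,1],[0,0.004,0.0007,0,1],[0,0.004,0.0007,0,1],[0,0.004,0.0007,0,1],[0,0.004,0.0007,0,1],[0,0.004,0.0007,0,1],[0,0.004,0.0007,0,1],[0,0.003,0.0006,0,1]]'
python3 - <<'E'
from h import *
for n,x in(("side",(205,130,350,210)),):
    im=r.snapshot(n); f=5
    cv2.imwrite(f"pics/l_{n}.png",cv2.resize(cv2.convertScaleAbs(im[x[1]:x[3],x[0]:x[2],::-1],alpha=1.4),None,fx=f,fy=f,interpolation=cv2.INTER_CUBIC))
E
```

```text
clock: 16.65
tool_pos: [0.5175, 0.2158, 0.0835]
eef_rot: [0.769, 0.639, 0.0, 0.0]
contact_force: [-1.9, 0.3, 0.2]
opening: 0.006
```

View pics/l_side.png

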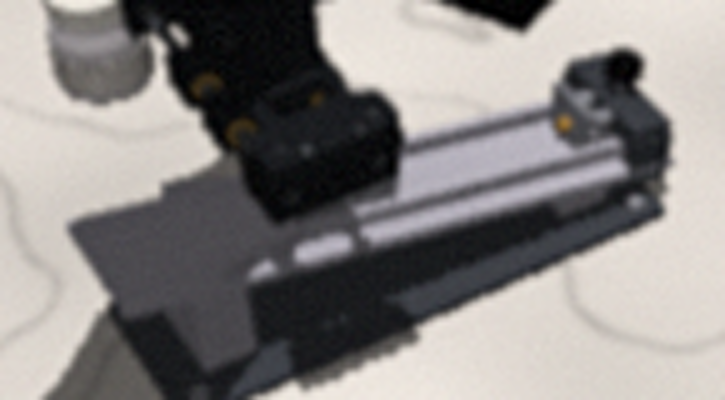

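```bash
python3 -m jog '[[0,0.004,0.0007,0,1],[0,0.004,0.0007,0,1],[0,0.004,0.0007,0,1],[0,0.004,0.0007,0,1],[0,0.004,0.0007,0,1],[0,0.004,0.0007,0,1],[0,0.004,0.0007,0,1],[0,0.004,0.0007,0,1],[0,0.004,0.0007,0,1],[0,0.004,0.0007,0,1]]'
python3 -m jog '[[0,0.004,0.0007,0,1],[0,0.004,0.0007,0,1],[0,0.004,0.0007,0,1],[0,0.004,0.0007,0,1],[0,0.004,0.0007,0,1],[0,0.004,0.0007,0,1],[0,0.004,0.0008,0,1],[0,0.002,0.0004,0,1],[0,0,0,0,1]]'
python3 - <<'E'
from h import *
for n,x in(("side",(205,130,350,210)),("scene",(325,125,415,215))):
    im=r.snapshot(n); f=5
    cv2.imwrite(f"pics/m_{n}.png",cv2.resize(cv2.convertScaleAbs(im[x[1]:x[3],x[0]:x[2],::-1],alpha=1.4),None,fx=f,fy=f,interpolation=cv2.INTER_CUBIC))
E
```

```text
clock: 17.7
tool_pos: [0.5567, 0.2085, 0.0765]
eef_rot: [0.769, 0.639, -0.0, -0.0]
contact_force: [-1.2, 0.9, 0.0]
opening: 0.004
clock: 18.6
tool_pos: [0.5864, 0.203, 0.0711]
eef_rot: [0.769, 0.639, 0.0, 0.0]
contact_force: [-0.3, -0.3, -0.6]
opening: 0.007
```

View pics/m_side.png

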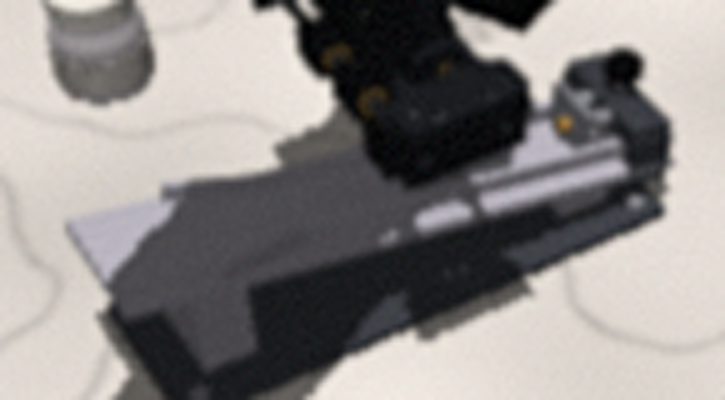

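View pics/m_scene.png

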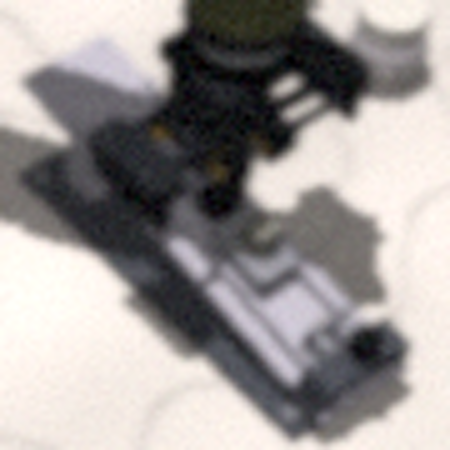

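The scene crop shows the carrier straight in the channel, its stub at crop (263,235), with a clear gap to the stop.

Run:
```python
from h import *
p=[.5785,.2051,.059,np.radians(-10.5)]
R=Ro.from_euler('ZY',[p[3],np.radians(10)]).as_matrix()
c=r.get_calibration("scene")
def tr(u,v,z):
    o,d=ray(c,(325+u/5-.4,125+v/5-.4)); o2=R.T@(o-p[:3]); d2=R.T@d; return (o2+d2*(z-o2[2])/d2[2]).round(4)
print("stub",tr(265,235,.046),"front top",tr(258,295,.022),tr(300,263,.022),"plate top",tr(305,345,.029),tr(340,315,.029))
print("tcp",R.T@(r.get_state()["tool_pos"]-p[:3]))
```

```text
stub [ 0.0479 -0.0045  0.046 ] front top [ 0.0725 -0.0248  0.022 ] [0.0688 0.0158 0.022 ] plate top [ 0.1214 -0.0276  0.029 ] [0.1168 0.0074 0.029 ]
tcp [ 0.00566675 -0.00058891  0.0134116 ]
```

```bash
python3 -m jog '[[0,0.003,0.0005,0,1],[0,0.004,0.0007,0,1],[0,0.004,0.0007,0,1],[0,0.004,0.0007,0,1],[0,0.004,0.0007,0,1],[0,0.003,0.0005,0,1],[0,0,0,0,1]]'
python3 - <<'E'
from h import *
for n,x in(("side",(270,110,350,190)),("scene",(345,145,415,215))):
    im=r.snapshot(n); f=7
    cv2.imwrite(f"pics/n_{n}.png",cv2.resize(cv2.convertScaleAbs(im[x[1]:x[3],x[0]:x[2],::-1],alpha=1.4),None,fx=f,fy=f,interpolation=cv2.INTER_CUBIC))
E
```

```text
clock: 19.4
tool_pos: [0.6083, 0.1989, 0.0672]
eef_rot: [0.769, 0.639, 0.0, 0.0]
contact_force: [0.4, 0.3, 0.6]
opening: 0.002
```

View pics/n_side.png

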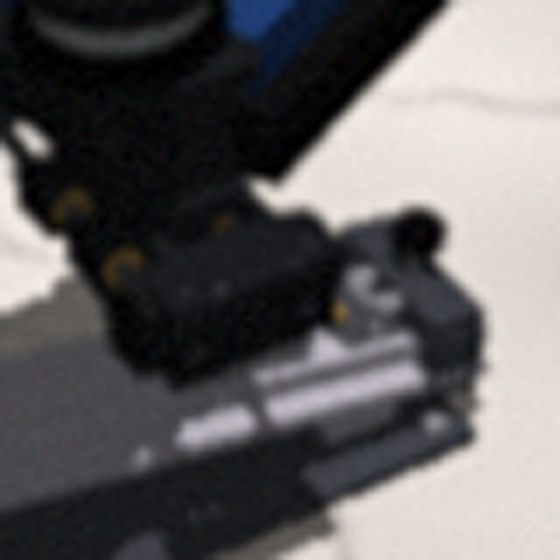

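View pics/n_scene.png

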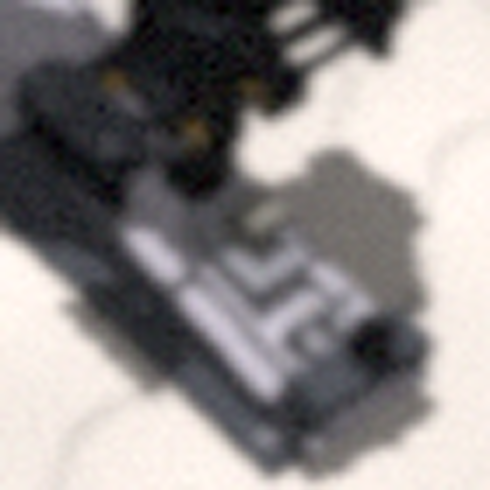

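Gap is now ~15–20 mm. Creeping.

```bash
J='python3 -m jog'; python3 -m jog '[[0,0.002,0.0004,0,1],[0,0.002,0.0003,0,1],[0,0.002,0.0004,0,1],[0,0.001,0.0002,0,1],[0,0.001,0.0002,0,1]]' | grep -E 'tool|force'
python3 -m jog '[[0,0.001,0.0002,0,1],[0,0.001,0.0001,0,1]]'| grep -E 'tool|force'
python3 -m jog '[[0,0.001,0.0002,0,1],[0,0.001,0.0002,0,1]]'| grep -E 'tool|force'
python3 - <<'E'
from h import *
for n,x in(("scene",(355,155,415,215)),):
    im=r.snapshot(n); f=8
    cv2.imwrite(f"pics/o_{n}.png",cv2.resize(cv2.convertScaleAbs(im[x[1]:x[3],x[0]:x[2],::-1],alpha=1.4),None,fx=f,fy=f,interpolation=cv2.INTER_CUBIC))
E
```

```text
tool_pos: [0.6154, 0.1977, 0.0659]
contact_force: [-1.1, -0.5, 0.8]
tool_pos: [0.6174, 0.1973, 0.0656]
contact_force: [-1.0, 0.0, -1.1]
tool_pos: [0.6194, 0.1969, 0.0652]
contact_force: [-0.8, 0.3, -0.1]
```

View pics/o_scene.png

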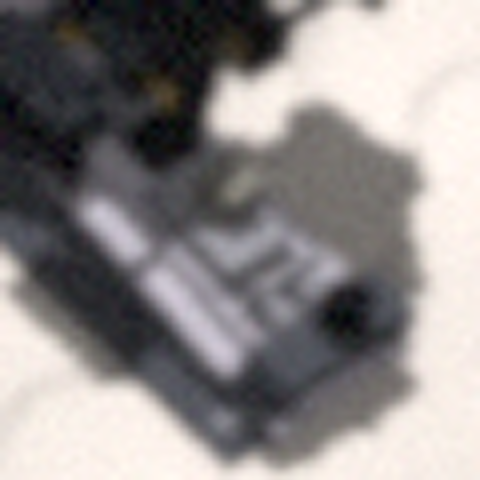

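```bash
python3 -m jog '[[0,0.001,0.0002,0,1],[0,0.001,0.0002,0,1]]'| grep -E 'tool|force'
python3 -m jog '[[0,0.001,0.0002,0,1],[0,0.001,0.0001,0,1]]'| grep -E 'tool|force'
python3 -m jog '[[0,0.001,0.0002,0,1],[0,0.001,0.0002,0,1]]'| grep -E 'tool|force'
python3 - <<'E'
from h import *
for n,x in(("scene",(355,155,415,215)),("side",(270,110,350,190))):
    im=r.snapshot(n); f=8
    cv2.imwrite(f"pics/q_{n}.png",cv2.resize(cv2.convertScaleAbs(im[x[1]:x[3],x[0]:x[2],::-1],alpha=1.4),None,fx=f,fy=f,interpolation=cv2.INTER_CUBIC)[:600])
E
```

```text
tool_pos: [0.6213, 0.1966, 0.0648]
contact_force: [-1.7, 0.1, 1.5]
tool_pos: [0.6233, 0.1962, 0.0644]
contact_force: [-0.9, 0.1, 0.9]
tool_pos: [0.6253, 0.1958, 0.0641]
contact_force: [-1.3, -0.1, 1.4]
```

View pics/q_scene.png

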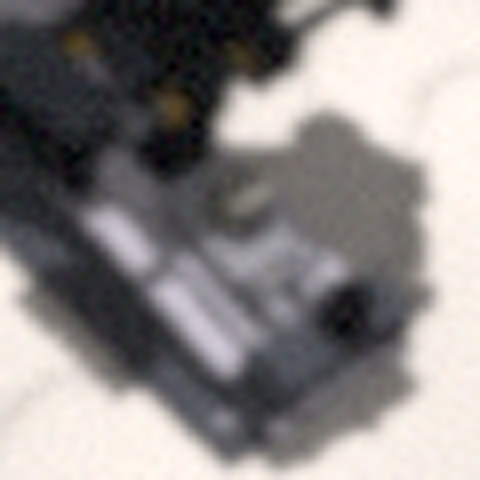

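View pics/q_side.png

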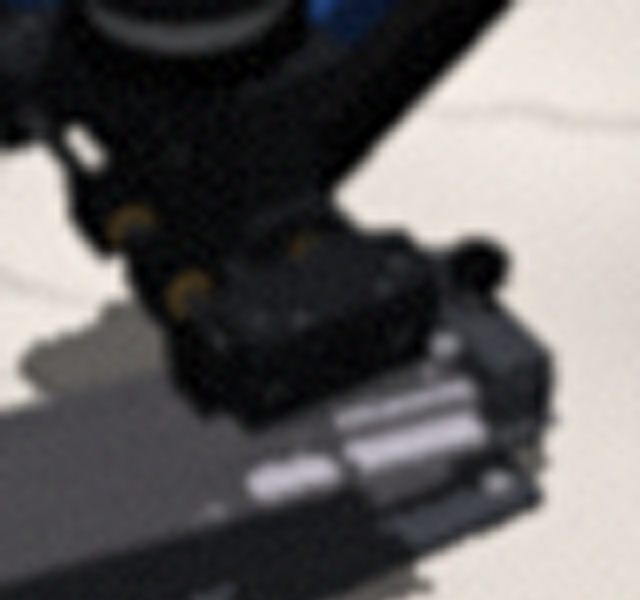

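Gap is down to a few mm. Continuing at 0.5–1 mm per row with averaged force readings.

```bash
for i in 1 2 3; do python3 -m jog '[[0,0.0005,0.0001,0,1],[0,0.0005,0.0001,0,1]]'| grep -E 'tool|force'; done
python3 -m jog '[[0,0.0005,0.0001,0,1],[0,0.0005,0.0001,0,1]]'| grep -E 'tool|force'
python3 -m jog '[[0,0.0005,0.0001,0,1],[0,0.0005,0.0001,0,1]]'| grep -E 'tool|force'
```

```text
tool_pos: [0.6261, 0.1957, 0.0639]
contact_force: [-1.4, 0.1, 1.9]
tool_pos: [0.6272, 0.1955, 0.0637]
contact_force: [-2.2, 0.0, 2.0]
tool_pos: [0.6282, 0.1954, 0.0635]
contact_force: [-2.3, 0.0, 2.2]
tool_pos: [0.6291, 0.1952, 0.0633]
contact_force: [-1.2, 0.2, 2.0]
tool_pos: [0.6301, 0.195, 0.0631]
contact_force: [-2.4, 0.8, 2.7]
```

Run:
```python
from h import *
F=[]
for i in range(6):
    im=r.snapshot(("scene","side","wrist")[i%3]);F.append(r.get_state()["contact_force"])
    x=((355,155,415,215),(280,130,345,185),(200,100,440,400))[i%3]
    f=(8,8,2)[i%3]
    cv2.imwrite(f"pics/s_{i%3}.png",cv2.resize(cv2.convertScaleAbs(im[x[1]:x[3],x[0]:x[2],::-1],alpha=1.4),None,fx=f,fy=f,interpolation=cv2.INTER_CUBIC)[:600])
print(np.mean(F,0),np.std(F,0))
```

```text
[-1.5411462   0.53256163  1.94691191] [0.56795312 0.4259182  0.35045121]
```

View pics/s_0.png

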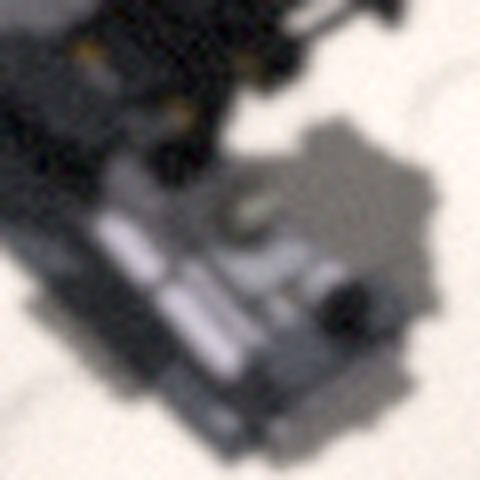

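View pics/s_1.png

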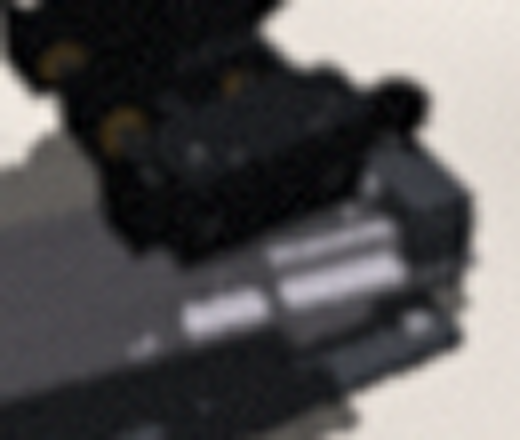

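View pics/s_2.png

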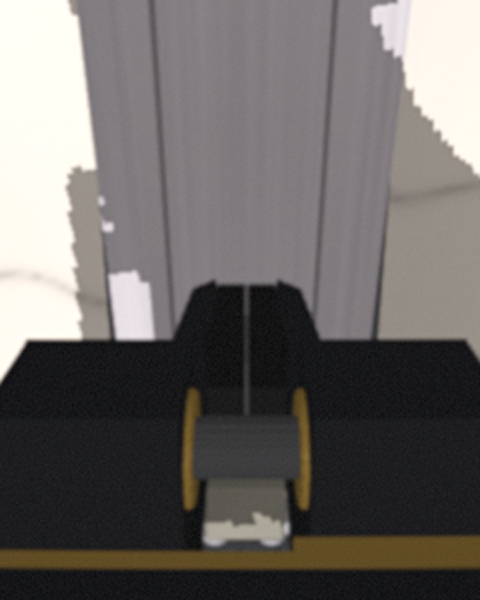

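```bash
cat > fm.py <<'E'
from h import *
F=[]
for i in range(4):
    r.snapshot("scene");F.append(r.get_state()["contact_force"])
s=r.get_state();p=[.5785,.2051,.059,np.radians(-10.5)]
R=Ro.from_euler('ZY',[p[3],np.radians(10)]).as_matrix()
print("track F",(R.T@np.mean(F,0)).round(2),"track tcp mm",(1e3*R.T@(s["tool_pos"]-p[:3])).round(2),"clk",s["clock"])
E
python3 -m jog '[[0,0.0005,0.0001,0,1],[0,0.0005,0.0001,0,1]]'>/dev/null; python3 fm.py
python3 -m jog '[[0,0.0005,0.0001,0,1],[0,0.0005,0.0001,0,1]]'>/dev/null; python3 fm.py
python3 -m jog '[[0,0.0005,0.0001,0,1],[0,0.0005,0.0001,0,1]]'>/dev/null; python3 fm.py
```

```text
track F [-4.37  0.21  3.35] track tcp mm [51.72 -0.56 13.06] clk 22.85
track F [-6.04 -0.3   4.51] track tcp mm [52.42 -0.45 13.08] clk 23.25
track F [-7.62 -0.81  5.86] track tcp mm [52.85 -0.46 13.02] clk 23.65
```

Contact with the plate is clear (along-slope force 4.4→7.6 N over ~1 mm, far from solid). Backing off slowly.

```bash
python3 -m jog '[[0,-0.0005,-0.0001,0,1],[0,-0.0005,-0.0001,0,1],[0,0,0,0,1]]'>/dev/null; python3 fm.py
python3 -m jog '[[0,-0.0005,-0.0001,0,1],[0,-0.0005,-0.0001,0,1],[0,0,0,0,1]]'>/dev/null; python3 fm.py
python3 -m jog '[[0,-0.0005,-0.0001,0,1],[0,-0.0005,-0.0001,0,1],[0,-0.0005,-0.0001,0,1],[0,0,0,0,1]]'>/dev/null; python3 fm.py
python3 -m jog '[[0,-0.001,-0.0002,0,1],[0,-0.002,-0.0004,0,1],[0,-0.004,-0.0007,0,1],[0,-0.008,-0.0014,0,1],[0,-0.015,-0.003,0,1],[0,-0.03,-0.01,0,1],[0,-0.03,-0.03,0,1],[0,-0.03,-0.03,0,1],[0,0,-0.03,0,1],[0,0,0,0,1],[0,0,0,0,1]]'
python3 - <<'E'
from h import *
for n,x in(("scene",(345,145,415,215)),("side",(270,110,350,180)),("wrist",(220,100,430,400))):
    im=r.snapshot(n); f={"scene":8,"side":8,"wrist":2}[n]
    cv2.imwrite(f"pics/t_{n}.png",cv2.resize(cv2.convertScaleAbs(im[x[1]:x[3],x[0]:x[2],::-1],alpha=1.4),None,fx=f,fy=f,interpolation=cv2.INTER_CUBIC))
E
```

```text
track F [-5.81  0.04  3.75] track tcp mm [52.79 -0.47 13.02] clk 24.15
track F [-2.93  0.75  1.36] track tcp mm [52.58 -0.58 13.12] clk 24.65
track F [ 0.23 -0.09  0.01] track tcp mm [50.92 -0.79 13.24] clk 25.25
clock: 26.35
tool_pos: [0.5117, 0.217, 0.1695]
eef_rot: [0.769, 0.639, 0.001, 0.0]
contact_force: [1.2, -0.1, -1.0]
opening: 0.009
```

View pics/t_scene.png

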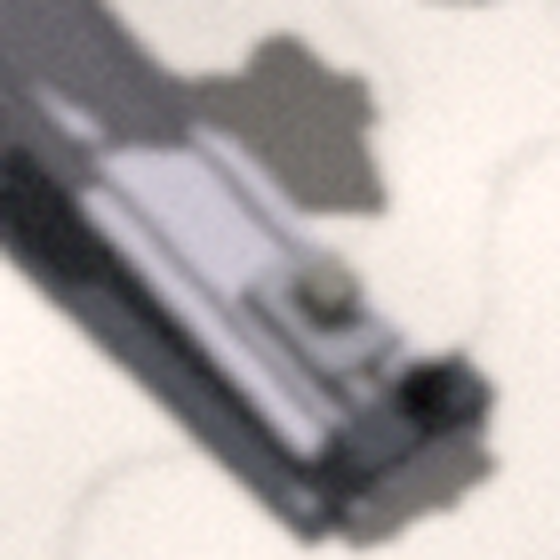

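View pics/t_side.png

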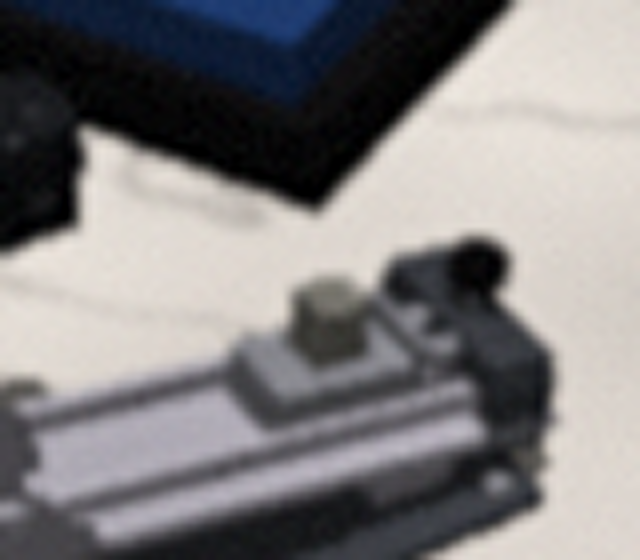

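View pics/t_wrist.png

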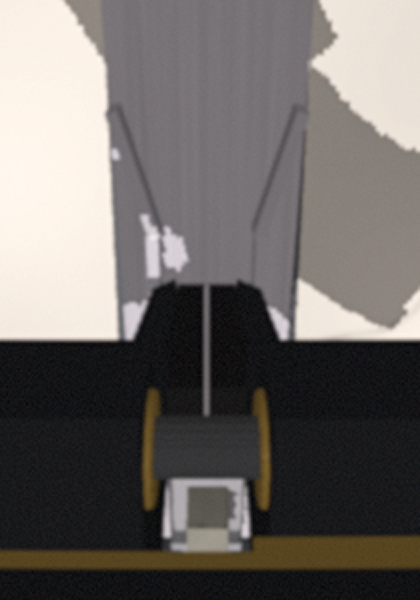

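The carrier lies square in the channel, up to the stop plate in both views. Checking the gap and pin from above.

```bash
python3 -m jog '[[0,0,-0.03,0,1],[0,0.02,-0.02,0,1],[0,0.04,0,0,1],[0,0.04,0,0,1],[0,0.04,0,0,1],[0,0.04,0,0,1],[0,0.03,0,0,1],[0,0.02,0,0,1],[0,0,0,0,1],[0,0,0,0,1]]'
python3 - <<'E'
from h import *
s=r.get_state();c=r.get_calibration("wrist");np.savez("u.npz",**c)
im=r.snapshot("wrist"); cv2.imwrite("pics/u.png",im[:,:,::-1])
E
```

```text
clock: 27.5
tool_pos: [0.7367, 0.175, 0.2169]
eef_rot: [0.769, 0.639, -0.001, -0.001]
contact_force: [0.0, 0.9, 0.2]
opening: 0.011
```

View pics/u.png

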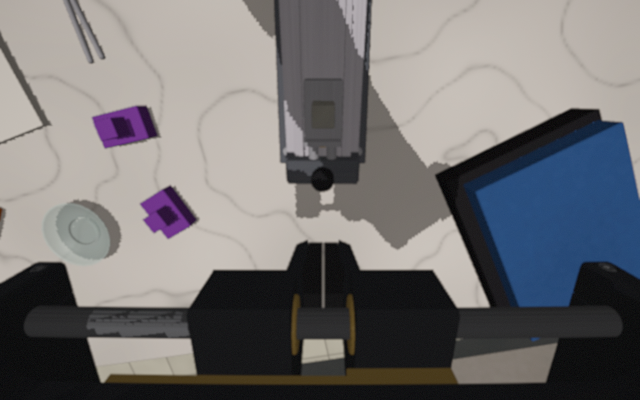

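Run:
```python
import cv2
im=cv2.imread("pics/u.png")[65:195,270:380]
cv2.imwrite("pics/u2.png",cv2.resize(cv2.convertScaleAbs(im,alpha=1.7),None,fx=4.6,fy=4.6,interpolation=cv2.INTER_CUBIC))
```

```text
(no output)
```

View pics/u2.png

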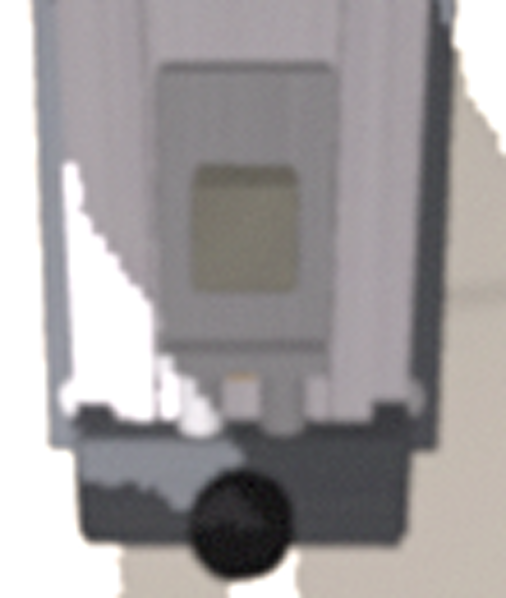

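Run:
```python
from h import *
p=[.5785,.2051,.059,np.radians(-10.5)]
R=Ro.from_euler('ZY',[p[3],np.radians(10)]).as_matrix()
c=dict(np.load("u.npz"))
def tr(u,v,z):
    o,d=ray(c,(270+u/4.6-.4,65+v/4.6-.4)); o2=R.T@(o-p[:3]); d2=R.T@d; return (1e3*(o2+d2*(z-o2[2])/d2[2])).round(1)
print("rear top",tr(157,68,.022),tr(338,68,.022),"front top",tr(160,342,.022),tr(332,342,.022),"plate top",tr(165,352,.029),tr(325,352,.029))
```

```text
rear top [ 60.  -17.1  22. ] [60.1 18.  22. ] front top [114.6 -18.   22. ] [114.6  18.3  22. ] plate top [114.6 -16.6  29. ] [114.6  16.4  29. ]
```

Seen from above, the carrier's front edge and the plate's face both come out at track x = 114.6 mm, with no gap and no skew. Handing in.

Run:
```python
from plant import r
print(r.get_state()["contact_force"],r.get_state()["clock"]); print(r.finish_job())
```

```text
[ 0.26944515  0.42131879 -0.51046994] 27.55
the job is handed in; nothing more can be done
None
```

I took the square-stub carrier from the tray by its stub and laid it flat and centred in the chute's open end, then let go. Then I pushed it down the channel with closed fingers, low on its rear face, until it met the stop. The job was handed in at 27.6 s with the robot clear.

- **Push force:** in the last stretch the averaged along-slope force climbed 4.4 → 6.0 → 7.6 N in small steps. By my estimate the sprung plate gave about 2 mm of its 8 mm travel. I then backed off slowly until the force was zero.
- **Final position:** from above, the carrier's front edge and the plate's upper face both measure track x = 114.6 mm at both corners, so it sits square with no visible gap. I inferred that the pin is fully pressed in from this and did not read it directly.
- **Disagreements:**
  - The chute floor was about 4 mm higher by touch than in the first two-camera fit; I used the touched height.
  - The flared walls' upper ends look wider apart than the stated 54 mm; this did not affect the job.
  - Early estimates of the stop's place varied by about 10 mm; feel and the last picture settled it.
  - An upward force of up to about 6 N on the fingertips came with the final push. I took it to be friction on the rear face, and it vanished on backing off.
- **Other things:** I made no contact with anything else that I noticed. The round carrier was unmoved when I last looked, after the lift. I did not check the other items one by one at the end.

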